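# Change over the eyelet setting base

### The arm

A 6-joint arm with a two-finger parallel gripper is mounted at the origin on a cart in front of the work surface, level with it; the furniture and walls round the work are solid. World frame = base frame: x ahead of the robot, y to its left, z up, the work surface at z = 0. Lengths are in mm, angles in rad, forces in N, time in s.
With the tool pointing down it reaches from about 350 to 875 mm from the base axis. Payload 4.2 kg.
Tool frame: the origin (TCP) lies between the finger pads; the fingertips stand 25 mm ahead of it and the grasp point (between the pads) lies 6 mm ahead of it; z points along the fingers, y is the line along which they close (so a half turn about z gives the same grasp; the last joint's range is limited). The gripper opens to 85 mm and grips with 20 to 120 N. Pads are 22 mm wide; open, the fingers measure 114 mm over their backs; the gripper's body (76 mm by 85 mm) begins 54 mm behind the grasp point. The pads swing forward as they close: fully open they stand 13 mm farther back than shut.
Start: joints at [-0.989, 0.385, 0.008, 0, -1.194, -0.259], TCP at [198.28, -592.693, 256.312] pointing down, gripper open.
Joint ranges: [-3.14, 3.14], [-1.21, 2.06], [-1.07, 1.41], [-3.16, 2.05], [-2.99, -0.16], [-3.1, 3.1]. Speed limits (rad/s): [2.79, 2.79, 3.14, 3.14, 3.14, 3.14].

### API

Orientations are given as a unit quaternion [x, y, z, w].
In Python, from bench import arm gives the robot as it stands.
- The arm moves only by the shell command python3 -m pendant 'ROWS'. ROWS is JSON, a list of rows, each a list of 7 numbers: the shift along the tool's x, y, z in m, then the turn, a rotation vector about the tool's x, y, z in degrees, then the finger opening in m, from 0 to 0.0854. In form: [[x, y, z, wx, wy, wz, fingers], ...]. A call has 1 to 12 rows; each row shifts and turns the commanded pose from where the row before left it, along the tool's axes as they then stand; what a row does not reach is not made up. A row lasts 1/10 s, in which the tool goes at most 50 mm and 8.59 degrees, less where a joint would pass 70% of its speed; a pose out of reach is approached as far as the arm can. A call is refused whole if a number of a shift passes 0.05 or a number of a turn 8.59, either way. A call with a gripper value outside its range is refused whole. The fingers move at their own pace and stop on an object; the grip force is fixed at half the most. Time passes only in rows, so rows that do not move let the fingers close. It gives the time, the measured TCP pose, the force, the opening and the grip force at its end, in the units of the state.
- arm.read_state(): the state, without advancing time (a new reading comes with each control period).
- arm.get_image(name): name is "scene" or "top" or "wrist"; returns a dict with "image" (480x640x3 uint8, red, green, blue), "fx", "fy", "cx", "cy" (pixels), "xyz" and "rotation" of the camera in the world. Camera axes: x right, y down, z forward; pixel columns grow to the right and rows downward; lengths in mm; the calibration is good to about 2 mm. The wrist camera is an equidistant fisheye: a pixel r from the principal point sees the ray r / f radians off the axis. A picture is of the moment at which its call begins. There is no depth.
- arm.job_done(): hands the job in; it is judged then, once.
The state is a dict: "clock": time; "joints": joint angles; "joint_vel": joint speeds; "joint_efforts": joint torques, N m; "position": TCP position; "ee_rot": TCP orientation; "contact_force": force on the tool from outside, world axes, zero at the start; "wrist_torque": the same for the moment, N m; "gripper_width": finger opening in mm; "grasp_force": force on a finger pad.
Only numpy, scipy, OpenCV 4.12 (cv2) and the standard library are available. Lean on these libraries where they do the work, as an engineer would, in place of code of your own. Each camera call takes 0.05 s, during which the arm holds its last target. There are 200 camera calls.

### The job

Set up for the big curtain eyelets: put the largest steel die on the round setting base, in place of the one left there, and put the other two dies each home in the recess of the wooden die block that is made for it, because they were put back in the wrong places. Do not tip a die over on the way, and do not shift the little pot of eyelets beside the block.

Things in the scene. Friction and masses are not known exactly. Their poses are not given: they have to be found in the camera images.
- die_large: Largest of three turned steel dies: 64 mm in diameter, 43 mm high, with a round boss 36 mm wide in a ring groove on its top; 0.45 kg. At the start it sits proud on top of the block's smallest recess, which it cannot enter. Plain upright wall from 1.5 to 34 mm above the foot, to be held there across the diameter from above. Origin: centre of the underside; round, so yaw does not matter; z up.
- die_medium: Middle steel die: 46 mm in diameter, 42 mm high, with a dished (cup-shaped) top; 0.28 kg. At the start it stands on the setting base. Plain upright wall from 1.5 to 34 mm above the foot, to be held there across the diameter from above. Origin: centre of the underside; round, so yaw does not matter; z up.
- die_small: Smallest steel die: 28 mm in diameter, with a thin pin 10 mm wide on its flat top, 46 mm high over the pin; 0.12 kg. At the start it stands in the block's middle-sized recess, too wide for it. Plain upright wall from 1.5 to 34 mm above the foot, to be held there across the diameter from above. Origin: centre of the underside; round, so yaw does not matter; z up.
- seat_large: Square section (98 mm) of the wooden die block with the widest round recess, 78 mm across, 10 mm deep, for the largest die; empty at the start, and left empty at the end. Any die fits in it. Floor 24 mm and rim 34 mm above the worktop (16 and 26 mm above the origin). Fixed. Origin: centre of its underside, under the recess; the row of three runs along its y, 100 mm apart, in any order.
- seat_medium: Square section (98 mm) of the wooden die block with the middle recess, 60 mm across, 10 mm deep, 7 mm of play all round for the medium die. Floor 24 mm and rim 34 mm above the worktop (16 and 26 mm above the origin). Fixed. Origin: centre of its underside, under the recess; the row of three runs along its y, 100 mm apart, in any order.
- seat_small: Square section (98 mm) of the wooden die block with the narrowest recess, 42 mm across, 10 mm deep, 7 mm of play all round for the small die. Floor 24 mm and rim 34 mm above the worktop (16 and 26 mm above the origin). Fixed. Origin: centre of its underside, under the recess; the row of three runs along its y, 100 mm apart, in any order.
- setting_base: Round dark steel setting base (anvil) standing on the worktop, heavy and fixed: 112 mm in diameter, 20 mm high, with a round recess 79 mm across and 8 mm deep in its top; the recess floor is 12 mm above the worktop. Origin: centre of its underside. Any die fits in it; the large die has 7 mm of play all round.
- eyelet_pot: Round closed pot of eyelets, grey lid, 66 mm in diameter and 30 mm high, loose on the worktop just behind the die block (on the side away from the robot). Not to be moved. Origin: centre of its underside.
Mind the look-alikes: they are no part of the job. What is shaped like the die_large but green or red is not meant. Leave any green look-alike of the die_medium alone.

How it is judged (in metres and radians):
At the end, for the whole second after the job is handed in: The large die stands flat in the recess of the setting base, the medium die flat in the medium recess and the small die flat in the small recess of the block (each within 11 mm of the recess's centre, its foot within 3 mm of the recess floor, upright within 0.08 rad), all released and at rest (horizontal distance between die_large and setting_base below 0.011 m and z of die_large in the frame of setting_base between 0.009 and 0.015 m and angle between each of die_large, die_medium, die_small's own z axis and vertical below 0.08 rad and linear speed of each of die_large, die_medium, die_small below 0.02 m/s and angular speed of each of die_large, die_medium, die_small below 0.2 rad/s and horizontal distance between die_medium and seat_medium below 0.011 m and z of die_medium in the frame of seat_medium between 0.013 and 0.019 m and horizontal distance between die_small and seat_small below 0.011 m and z of die_small in the frame of seat_small between 0.013 and 0.019 m); the robot touches nothing.
It fails at once if a die is tipped over (more than 0.7 rad from upright) (angle between any of die_large, die_medium, die_small's own z axis and vertical above 0.7 rad).
It fails at once if the pot of eyelets is shifted by more than 20 mm (distance of eyelet_pot from where it was at the start of the episode above 0.02 m).
It also fails if it takes over 90 s, if anything falls off the work surface, if the arm or the gripper's body presses on something with over 40 N, if the wrist force passes 120 N, or if a joint passes its speed limit or range.

## Working session

There is one attempt and no reset: what is moved stays moved. The work goes in short steps, Python scripts to look and compute and a shell command to move; the robot and the scene stay as the last step left them, time stands still between calls to the robot, and variables do not carry over. Pictures are saved under pics/ and viewed, at most 14 in all, crops included, and the job is handed in when it is done.

```bash
mkdir -p pics; cat > h.py <<'E'
import numpy as np,cv2,pickle
from bench import arm
def snap(n,f):
    d=arm.get_image(n); cv2.imwrite(f,cv2.cvtColor(d['image'],cv2.COLOR_RGB2BGR)); pickle.dump(d,open(f+'.pkl','wb')); return d
def p2w(d,u,v,z):
    r=np.array([(u-d['cx'])/d['fx'],(v-d['cy'])/d['fy'],1]); r=np.array(d['rotation']).reshape(3,3)@r
    o=np.array(d['xyz']); return o+r*(z-o[2])/r[2]
def w2p(d,p):
    c=np.array(d['rotation']).reshape(3,3).T@(np.array(p)-np.array(d['xyz'])); return c[0]/c[2]*d['fx']+d['cx'],c[1]/c[2]*d['fy']+d['cy']
E
python3 - <<'E'
from h import *
for n in('top','scene'):
    d=snap(n,f'pics/{n}1.png'); print(n,d['xyz'],d['rotation'],d['fx'],d['cx'],d['cy'])
s=arm.read_state();print(s['ee_rot'],s['position'],s['gripper_width'],s['clock'])
E
```

```text
top [ 495.85003589  -22.18168827 1352.20435671] [ 0.71489481 -0.69835108  0.02116786 -0.02798377] 552.9323278794385 322.3576136681935 237.58772107274862
scene [ 24.34164619 747.13887344 679.81488679] [-0.26777808  0.83968476 -0.44966113  0.14501472] 544.3856293485288 312.90592142683903 225.66848571488165
[-1.60633213e-01  9.87013680e-01  9.62308616e-04 -1.99518919e-04] [ 198.14012184 -592.26004466  255.31949401] 85.40810983165126 0.1
```

View pics/top1.png

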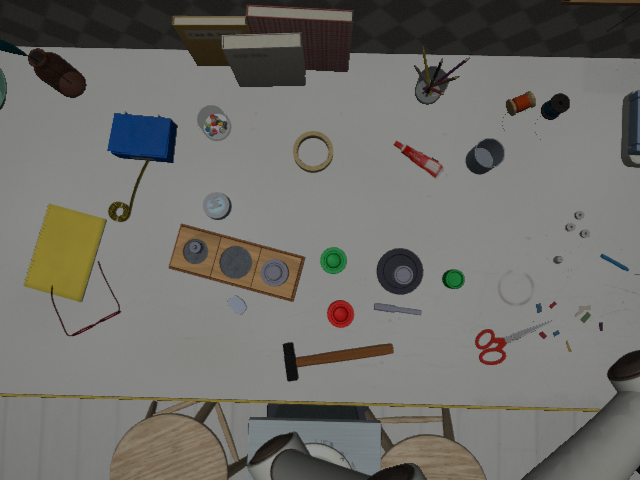

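View pics/scene1.png

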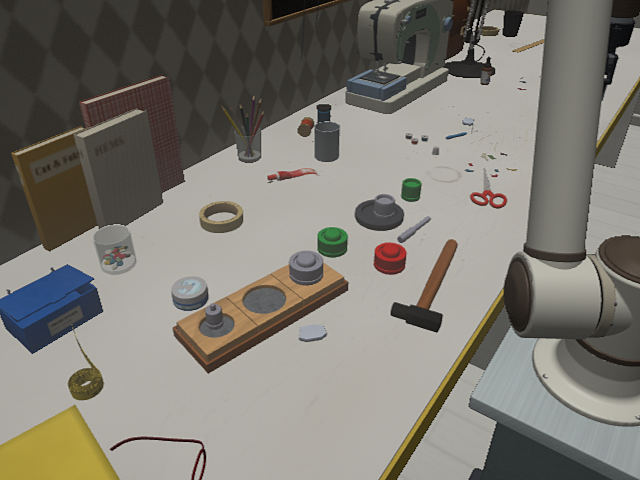

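The top view shows the block, running from about (195,250) to (275,272). The small die is in the left recess, the large recess in the middle is empty, and the large die is on the right recess. The base is at (400,271) with the medium die on it, and the pot is at (217,206). Next I'll enlarge crops.

```bash
sed -i 's/^from bench/from scipy.spatial.transform import Rotation as Ro\nfrom bench/; s/np.array(d\[.rotation.\]).reshape(3,3)/Ro.from_quat(d["rotation"]).as_matrix()/' h.py
python3 - <<'E'
import cv2
im=cv2.imread('pics/top1.png')
a=cv2.resize(im[215:305,160:310],None,fx=5.3,fy=5.3,interpolation=cv2.INTER_CUBIC)
b=cv2.resize(im[240:300,370:470],None,fx=8,fy=8,interpolation=cv2.INTER_CUBIC)
cv2.imwrite('pics/a.png',a);cv2.imwrite('pics/b.png',b)
E
```

```text
(no output)
```

View pics/a.png

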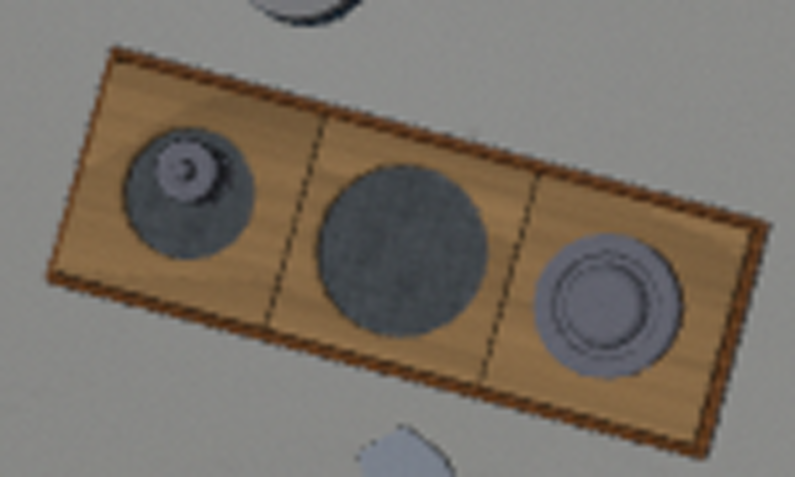

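View pics/b.png

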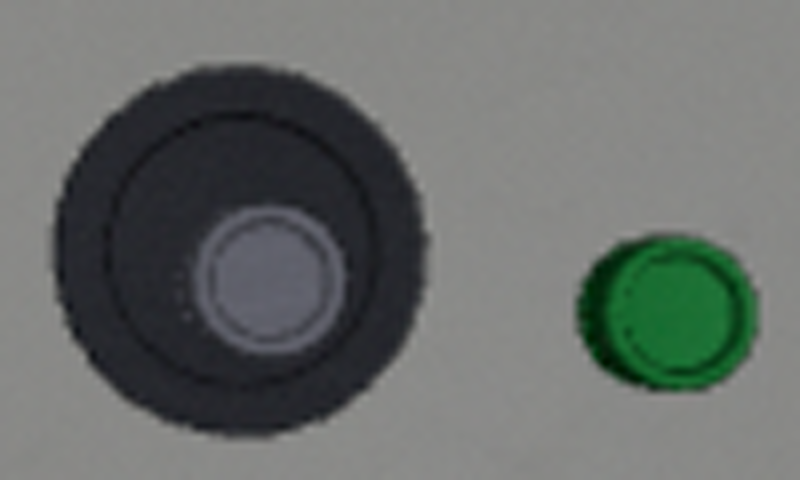

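The crops give these centres:
- **Block crop, 5.3x:** medium recess (188.5,193.5), large recess (402.5,250), large die top (608.5,307), small die flat top (186.5,170.5).
- **Base crop, 8x:** recess (241,248.5), medium die top (270.5,280).

```bash
python3 - <<'E'
from h import *
d=pickle.load(open('pics/top1.png.pkl','rb')); s=pickle.load(open('pics/scene1.png.pkl','rb'))
A=lambda x,y:((x+.5)/5.3-.5+160,(y+.5)/5.3-.5+215)
B=lambda x,y:((x+.5)/8-.5+370,(y+.5)/8-.5+240)
Q=dict(sm=(A(188.5,193.5),34),sl=(A(402.5,250),34),L=(A(608.5,307),77),S=(A(186.5,170.5),61),base=(B(241,248.5),20),M=(B(270.5,280),54),
 c1=(A(112,50),34),c2=(A(766,225),34),c3=(A(705,452),34),c4=(A(50,275),34))
P={}
for k,(p,z) in Q.items():
    P[k]=p2w(d,*p,z); print(k,P[k].round(1),'scene px',np.round(w2p(s,P[k]),1))
print('ss',2*P['sl']-P['sm'], np.linalg.norm((P['sl']-P['sm'])[:2]), np.degrees(np.arctan2(*(P['sl']-P['sm'])[:2])))
print(np.linalg.norm(P['c1']-P['c2']),np.linalg.norm(P['c1']-P['c4']),(P['c1']+P['c2']+P['c3']+P['c4'])/4)
E
python3 - <<'E'
import cv2
im=cv2.imread('pics/scene1.png')
cv2.imwrite('pics/c.png',cv2.resize(im[180:375,165:425],None,fx=3,fy=3,interpolation=cv2.INTER_CUBIC))
E
```

```text
sm [548.1 294.9  34. ] scene px [216.5 324.2]
sl [524.9 197.4  34. ] scene px [264.2 298.1]
L [501.3  99.7  77. ] scene px [306.8 256.6]
S [557.2 289.7  61. ] scene px [213.1 308.4]
base [ 513.2 -195.8   20. ] scene px [379.  211.2]
M [ 503.8 -200.2   54. ] scene px [384.6 198.8]
c1 [612.2 332.2  34. ] scene px [173.5 321.5]
c2 [540.  34.  34.] scene px [310.6 251. ]
c3 [437.8  58.7  34. ] scene px [347.1 275.9]
c4 [509.9 355.9  34. ] scene px [207.  356.3]
ss [501.71506618  99.82732539  34.        ] 100.2417650189751 -166.6264686578187
306.7922520627291 105.04821013944547 [524.98052492 195.17816473  34.        ]
```

View pics/c.png

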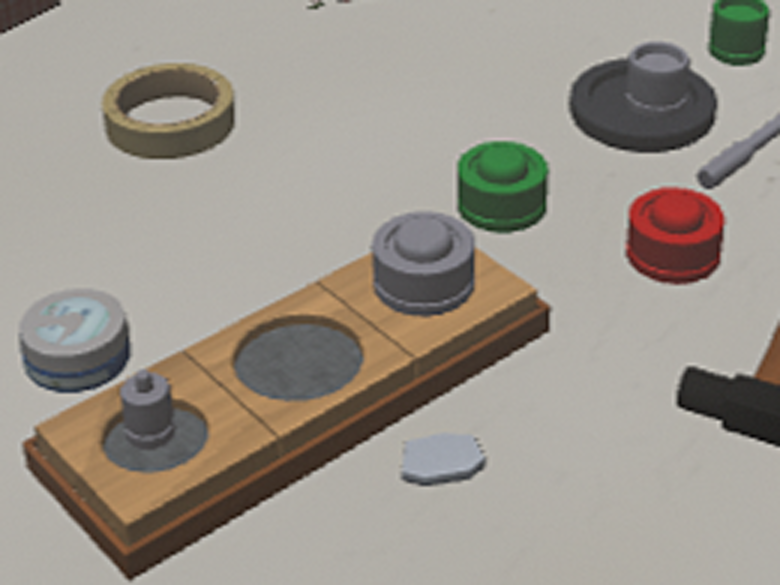

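Both views agree. The block's row spacing measures 100.2 mm, which matches the given 100. The order will be small die → large recess (temporary), medium → its seat, large → base, small → its seat. First I'll turn the gripper so the fingers close along the row.

```bash
cat >> h.py <<'E'
P=dict(S=(557.2,289.7),sm=(548.1,294.9),sl=(524.9,197.4),ss=(501.7,99.8),base=(513.2,-195.8),M=(503.8,-200.2),L=(501.3,99.7))
def d(t,z):
    s=arm.read_state(); R=Ro.from_quat(s['ee_rot']); p=np.array(s['position'])
    print(t,'tool delta mm',R.inv().apply(np.array([*P[t],z])-p).round(1),'yaw y-axis',R.as_matrix()[:,1].round(3),'z-axis',R.as_matrix()[:,2].round(3),'w',round(s['gripper_width'],1))
E
python3 -m pendant '[[0,0,0,0,0,8,0.0854],[0,0,0,0,0,8,0.0854],[0,0,0,0,0,8,0.0854],[0,0,0,0,0,8,0.0854],[0,0,0,0,0,0,0.0854]]'; python3 -c "
from h import *
d('S',150)"
```

```text
clock: 0.6
position: [198.2, -592.4, 255.7]
ee_rot: [0.118, 0.993, 0.001, -0.0]
contact_force: [0.1, 0.2, -0.8]
gripper_width: 85.3
grasp_force: 0.0
S tool delta mm [-143.3  941.5  106.5] yaw y-axis [0.233 0.972 0.001] z-axis [-0.     0.001 -1.   ] w 85.3
```

```bash
python3 -m pendant '[[-0.006,0.04,0,0,0,0,0.0854],[-0.007,0.045,0,0,0,0,0.0854],[-0.007,0.045,0,0,0,0,0.0854],[-0.007,0.045,0,0,0,0,0.0854],[-0.007,0.045,0,0,0,0,0.0854],[-0.007,0.045,0,0,0,0,0.0854],[-0.007,0.045,0,0,0,0,0.0854],[-0.007,0.045,0,0,0,0,0.0854],[-0.007,0.045,0.01,0,0,0,0.0854],[-0.007,0.045,0.01,0,0,0,0.0854],[-0.007,0.045,0.01,0,0,0,0.0854],[-0.007,0.045,0.01,0,0,0,0.0854]]' >/dev/null
python3 -m pendant '[[-0.007,0.045,0.01,0,0,0,0.0854],[-0.007,0.045,0.01,0,0,0,0.0854],[-0.007,0.045,0.01,0,0,0,0.07],[-0.007,0.045,0.01,0,0,0,0.07],[-0.007,0.045,0.01,0,0,0,0.07],[-0.007,0.045,0.01,0,0,0,0.07],[-0.007,0.045,0.005,0,0,0,0.07],[-0.007,0.045,0,0,0,0,0.07],[-0.007,0.045,0,0,0,0,0.06],[0,0,0,0,0,0,0.06],[0,0,0,0,0,0,0.06]]'; python3 -c "
from h import *
d('S',60)
im=snap('wrist','pics/w1.png')"
```

```text
clock: 2.9
position: [559.4, 287.9, 150.2]
ee_rot: [0.116, 0.993, -0.001, -0.001]
contact_force: [-0.1, -1.3, -0.3]
gripper_width: 60.0
grasp_force: 0.0
S tool delta mm [ 2.4  1.4 90.2] yaw y-axis [ 0.23   0.973 -0.001] z-axis [-0.002 -0.001 -1.   ] w 60.0
```

View pics/w1.png

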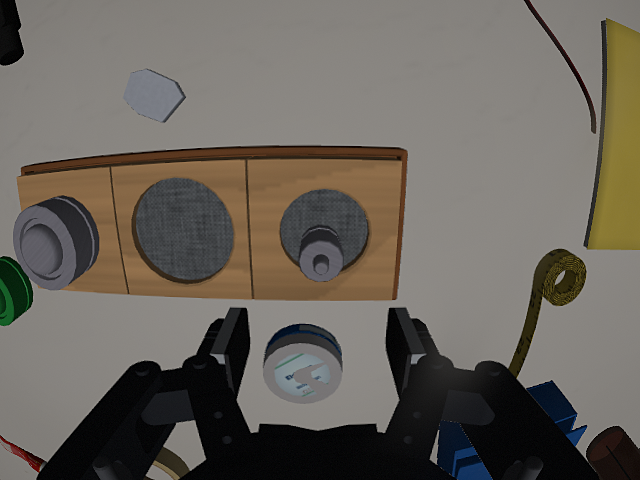

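The wrist view shows the small die's pin at (321,265), midway between the fingers (columns 248 and 388). The row runs parallel to the closing axis, so I'll go down and grip.

```bash
python3 -m pendant '[[0.002,0.001,0.03,0,0,0,0.06],[0,0,0.03,0,0,0,0.06],[0,0,0.02,0,0,0,0.06],[0,0,0.01,0,0,0,0.06],[0,0,0,0,0,0,0.06],[0,0,0,0,0,0,0.02],[0,0,0,0,0,0,0.02],[0,0,0,0,0,0,0.02],[0,0,0,0,0,0,0.02],[0,0,0,0,0,0,0.02],[0,0,0,0,0,0,0.02],[0,0,0,0,0,0,0.02]]';python3 -c "
from h import *
d('S',60)"
```

```text
clock: 4.15
position: [558.9, 289.2, 63.2]
ee_rot: [0.117, 0.993, 0.001, 0.001]
contact_force: [-0.7, -0.5, 6.9]
gripper_width: 26.1
grasp_force: 59.3
S tool delta mm [1.8 0.1 3.2] yaw y-axis [0.233 0.973 0.002] z-axis [ 0.003  0.001 -1.   ] w 26.1
```

```bash
python3 -m pendant '[[0,0,-0.01,0,0,0,0.02],[0,0,-0.01,0,0,0,0.02],[0,0,-0.01,0,0,0,0.02],[0,0,0,0,0,0,0.02],[0,0,0,0,0,0,0.02]]';python3 -c "
from h import *
d('S',60)
im=snap('wrist','pics/w2.png')"
```

```text
clock: 4.65
position: [558.0, 288.7, 91.7]
ee_rot: [0.118, 0.993, 0.0, 0.0]
contact_force: [-0.1, -0.9, -0.3]
gripper_width: 26.0
grasp_force: 59.1
S tool delta mm [ 1.   0.7 31.7] yaw y-axis [0.234 0.972 0.001] z-axis [ 0.     0.001 -1.   ] w 26.0
```

View pics/w2.png

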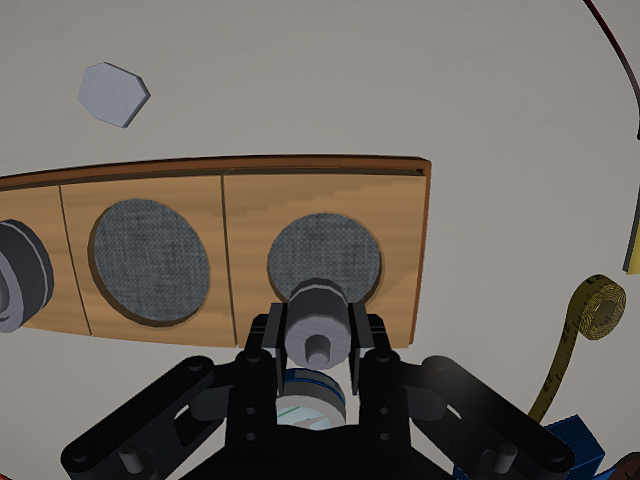

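The small die is held upright and clear of the recess. Now I'll move it over to the large recess.

```bash
python3 -m pendant '[[0,-0.02,0,0,0,0,0.02],[0.003,-0.03,0,0,0,0,0.02],[0.003,-0.03,0,0,0,0,0.02],[0.003,-0.015,0,0,0,0,0.02],[0,0,0,0,0,0,0.02],[0,0,0,0,0,0,0.02]]';python3 -c "
from h import *
d('sl',64)"
```

```text
clock: 5.3
position: [527.7, 198.9, 91.5]
ee_rot: [0.117, 0.993, 0.0, 0.001]
contact_force: [-0.1, 0.2, -1.1]
gripper_width: 25.8
grasp_force: 59.2
sl tool delta mm [ 2.4 -2.1 27.5] yaw y-axis [0.233 0.972 0.001] z-axis [ 0.001  0.001 -1.   ] w 25.8
```

```bash
python3 -m pendant '[[0.002,-0.002,0.01,0,0,0,0.02],[0,0,0.01,0,0,0,0.02],[0,0,0.006,0,0,0,0.02],[0,0,0.001,0,0,0,0.02],[0,0,0.001,0,0,0,0.02],[0,0,0,0,0,0,0.02],[0,0,0,0,0,0,0.02]]'
```

```text
clock: 6.0
position: [524.8, 197.0, 63.2]
ee_rot: [0.118, 0.993, 0.0, 0.0]
contact_force: [-0.1, 0.5, -0.8]
gripper_width: 25.8
grasp_force: 59.3
```

```bash
python3 -m pendant '[[0,0,0.001,0,0,0,0.02],[0,0,0,0,0,0,0.02]]';python3 -m pendant '[[0,0,0.001,0,0,0,0.02],[0,0,0,0,0,0,0.02]]'
```

```text
clock: 6.2
position: [524.9, 197.1, 63.2]
ee_rot: [0.117, 0.993, 0.0, 0.0]
contact_force: [-3.1, 0.2, 6.0]
gripper_width: 26.2
grasp_force: 59.8
clock: 6.4
position: [524.9, 197.1, 63.2]
ee_rot: [0.117, 0.993, 0.0, 0.0]
contact_force: [-5.0, -0.1, 11.6]
gripper_width: 25.9
grasp_force: 60.3
```

It touched the floor at TCP z = 63.2, so I'll release and lift, then take a scene check.

```bash
python3 -m pendant '[[0,0,0,0,0,0,0.035],[0,0,0,0,0,0,0.045],[0,0,0,0,0,0,0.05],[0,0,0,0,0,0,0.05],[0,0,-0.03,0,0,0,0.05],[0,0,-0.04,0,0,0,0.06],[0,0,-0.04,0,0,0,0.07],[0,0,0,0,0,0,0.07],[0,0,0,0,0,0,0.07]]';python3 -c "
from h import *
d('M',48)"
```

```text
clock: 7.3
position: [524.9, 197.2, 172.2]
ee_rot: [0.118, 0.993, 0.001, 0.001]
contact_force: [-1.2, 0.0, -0.8]
gripper_width: 70.2
grasp_force: 0.0
M tool delta mm [ -72.2 -391.5  123.5] yaw y-axis [0.234 0.972 0.002] z-axis [ 0.002  0.002 -1.   ] w 70.2
```

```bash
python3 -m pendant '[[-0.006,-0.03,0,0,0,0,0.07],[-0.008,-0.045,0,0,0,0,0.07],[-0.008,-0.045,0,0,0,0,0.07],[-0.008,-0.045,0,0,0,0,0.07],[-0.008,-0.045,0.01,0,0,0,0.07],[-0.008,-0.045,0.01,0,0,0,0.07],[-0.008,-0.045,0.01,0,0,0,0.07],[-0.008,-0.045,0.01,0,0,0,0.07],[-0.008,-0.04,0.01,0,0,0,0.07],[-0.002,-0.006,0.01,0,0,0,0.07],[0,0,0,0,0,0,0.07],[0,0,0,0,0,0,0.07]]';python3 -c "
from h import *
d('M',49)
im=snap('wrist','pics/w3.png'); snap('top','pics/top2.png')"
```

```text
clock: 8.5
position: [502.9, -199.6, 110.4]
ee_rot: [0.117, 0.993, 0.0, -0.001]
contact_force: [0.6, 0.9, 0.9]
gripper_width: 70.3
grasp_force: 0.0
M tool delta mm [-1.2 -0.4 61.3] yaw y-axis [ 0.233  0.972 -0.   ] z-axis [-0.002  0.    -1.   ] w 70.3
```

View pics/w3.png

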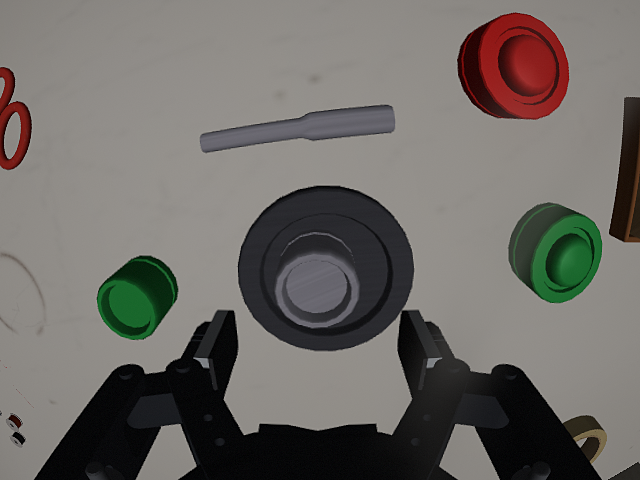

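The medium die top is at (318,287), midway between the fingers (columns 235 and 400). Nothing else is near the path down.

```bash
python3 -m pendant '[[-0.001,0,0.02,0,0,0,0.07],[0,0,0.02,0,0,0,0.07],[0,0,0.015,0,0,0,0.07],[0,0,0.006,0,0,0,0.07],[0,0,0,0,0,0,0.07],[0,0,0,0,0,0,0.035],[0,0,0,0,0,0,0.035],[0,0,0,0,0,0,0.035],[0,0,0,0,0,0,0.035],[0,0,0,0,0,0,0.035]]'
python3 -m pendant '[[0,0,-0.01,0,0,0,0.035],[0,0,-0.02,0,0,0,0.035],[0,0,-0.03,0,0,0,0.035],[0,0,-0.02,0,0,0,0.035],[0,0,0,0,0,0,0.035],[0,0,0,0,0,0,0.035]]';python3 -c "
from h import *
d('sm',110)"
```

```text
clock: 9.6
position: [505.4, -200.3, 51.9]
ee_rot: [0.117, 0.993, -0.0, 0.001]
contact_force: [-0.6, 2.3, 6.5]
gripper_width: 44.1
grasp_force: 61.6
clock: 10.2
position: [503.7, -200.2, 130.1]
ee_rot: [0.118, 0.993, 0.0, -0.0]
contact_force: [-0.7, 0.0, -3.2]
gripper_width: 43.8
grasp_force: 61.4
sm tool delta mm [ 72.9 491.7  20.5] yaw y-axis [0.234 0.972 0.001] z-axis [-0.     0.001 -1.   ] w 43.8
```

```bash
python3 -m pendant '[[0.004,0.03,-0.01,0,0,0,0.035],[0.006,0.04,-0.01,0,0,0,0.035],[0.006,0.04,0,0,0,0,0.035],[0.006,0.04,0,0,0,0,0.035],[0.006,0.04,0,0,0,0,0.035],[0.006,0.04,0,0,0,0,0.035],[0.006,0.04,0,0,0,0,0.035],[0.006,0.04,0,0,0,0,0.035],[0.006,0.04,0,0,0,0,0.035],[0.006,0.04,0,0,0,0,0.035],[0.006,0.04,0,0,0,0,0.035],[0.006,0.03,0,0,0,0,0.035]]' >/dev/null
python3 -m pendant '[[0.003,0.02,0,0,0,0,0.035],[0,0.012,0.01,0,0,0,0.035],[0,0,0.03,0,0,0,0.035],[0,0,0,0,0,0,0.035],[0,0,0,0,0,0,0.035]]';python3 -c "
from h import *
d('sm',65)"
```

```text
clock: 11.9
position: [547.9, 293.6, 109.1]
ee_rot: [0.118, 0.993, -0.002, -0.001]
contact_force: [0.7, 1.1, -2.1]
gripper_width: 44.1
grasp_force: 61.8
sm tool delta mm [ 0.   1.4 44.1] yaw y-axis [ 0.234  0.972 -0.003] z-axis [-0.003 -0.003 -1.   ] w 44.1
```

```bash
python3 -m pendant '[[0,0.001,0.02,0,0,0,0.035],[0,0,0.015,0,0,0,0.035],[0,0,0.008,0,0,0,0.035],[0,0,0.002,0,0,0,0.035],[0,0,0,0,0,0,0.035],[0,0,0,0,0,0,0.035]]';python3 -m pendant '[[0,0,0.001,0,0,0,0.035],[0,0,0,0,0,0,0.035]]'
```

```text
clock: 12.5
position: [549.2, 296.4, 66.5]
ee_rot: [0.118, 0.993, 0.001, 0.001]
contact_force: [-0.3, -0.2, -2.1]
gripper_width: 43.8
grasp_force: 61.8
clock: 12.7
position: [548.7, 296.2, 64.8]
ee_rot: [0.118, 0.993, 0.0, 0.0]
contact_force: [0.6, -0.3, -1.6]
gripper_width: 43.7
grasp_force: 61.8
```

```bash
python3 -m pendant '[[0,0,0.001,0,0,0,0.035],[0,0,0,0,0,0,0.035]]';python3 -m pendant '[[0,0,0.001,0,0,0,0.035],[0,0,0,0,0,0,0.035]]';python3 -m pendant '[[0,0,0.001,0,0,0,0.035],[0,0,0,0,0,0,0.035]]'
```

```text
clock: 12.9
position: [548.7, 296.3, 63.9]
ee_rot: [0.117, 0.993, 0.0, 0.0]
contact_force: [-1.2, -0.4, 1.0]
gripper_width: 44.1
grasp_force: 62.3
clock: 13.1
position: [548.7, 296.3, 63.9]
ee_rot: [0.117, 0.993, 0.0, 0.0]
contact_force: [-4.2, -0.4, 6.3]
gripper_width: 44.1
grasp_force: 62.8
clock: 13.3
position: [548.7, 296.3, 63.9]
ee_rot: [0.117, 0.993, 0.0, 0.001]
contact_force: [-4.9, -2.7, 10.6]
gripper_width: 44.2
grasp_force: 63.2
```

It has seated, so I'll release and go to the large die.

```bash
python3 -m pendant '[[0,0,0,0,0,0,0.05],[0,0,0,0,0,0,0.06],[0,0,0,0,0,0,0.065],[0,0,0,0,0,0,0.065],[0,0,-0.03,0,0,0,0.065],[0,0,-0.04,0,0,0,0.0854],[0,0,-0.02,0,0,0,0.0854],[0,-0.02,0,0,0,0,0.0854],[0,-0.04,0,0,0,0,0.0854],[0,-0.04,0,0,0,0,0.0854],[0,-0.04,0,0,0,0,0.0854],[0,-0.04,0,0,0,0,0.0854]]' >/dev/null; python3 -m pendant '[[0,-0.02,0,0,0,0,0.0854],[0,0,0,0,0,0,0.0854],[0,0,0,0,0,0,0.0854]]'; python3 -c "
from h import *
d('L',71)
im=snap('wrist','pics/w4.png')"
```

```text
clock: 14.8
position: [502.5, 101.9, 151.6]
ee_rot: [0.118, 0.993, 0.0, 0.001]
contact_force: [0.4, 0.7, -0.4]
gripper_width: 85.3
grasp_force: 0.0
L tool delta mm [ 0.8 -2.5 80.6] yaw y-axis [0.234 0.972 0.001] z-axis [ 0.001  0.    -1.   ] w 85.3
```

View pics/w4.png

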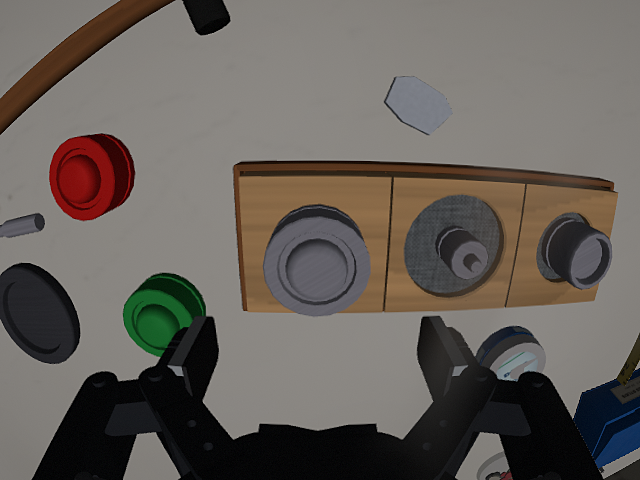

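The medium die is seated at right (580,250) and the small one stands in the large recess. The large die is at (317,265), centred between the fingers (215 and 420).

```bash
python3 -m pendant '[[0.001,-0.001,0.03,0,0,0,0.0854],[0,0,0.03,0,0,0,0.0854],[0,0,0.015,0,0,0,0.0854],[0,0,0.005,0,0,0,0.0854],[0,0,0,0,0,0,0.0854],[0,0,0,0,0,0,0.055],[0,0,0,0,0,0,0.055],[0,0,0,0,0,0,0.055],[0,0,0,0,0,0,0.055],[0,0,0,0,0,0,0.055]]'
python3 -m pendant '[[0,0,-0.01,0,0,0,0.055],[0,0,-0.02,0,0,0,0.055],[0,0,-0.03,0,0,0,0.055],[0,0,0,0,0,0,0.055],[0,0,0,0,0,0,0.055]]';python3 -c "
from h import *
d('base',110)"
```

```text
clock: 15.85
position: [501.6, 101.6, 73.0]
ee_rot: [0.117, 0.993, 0.001, 0.001]
contact_force: [-2.4, 0.8, 5.6]
gripper_width: 62.0
grasp_force: 66.0
clock: 16.35
position: [500.1, 100.8, 131.5]
ee_rot: [0.118, 0.993, 0.0, 0.0]
contact_force: [1.1, -0.3, -3.4]
gripper_width: 61.4
grasp_force: 66.6
base tool delta mm [ -82.2 -285.3   21.2] yaw y-axis [0.234 0.972 0.001] z-axis [ 0.     0.001 -1.   ] w 61.4
```

```bash
python3 -m pendant '[[-0.008,-0.025,0,0,0,0,0.055],[-0.01,-0.035,0,0,0,0,0.055],[-0.01,-0.035,0,0,0,0,0.055],[-0.01,-0.035,0,0,0,0,0.055],[-0.01,-0.035,0,0,0,0,0.055],[-0.01,-0.035,0,0,0,0,0.055],[-0.01,-0.035,0.01,0,0,0,0.055],[-0.01,-0.035,0.01,0,0,0,0.055],[-0.004,-0.015,0.01,0,0,0,0.055],[0,0,0.01,0,0,0,0.055],[0,0,0,0,0,0,0.055],[0,0,0,0,0,0,0.055]]';python3 -c "
from h import *
d('base',53)
im=snap('wrist','pics/w5.png')"
```

```text
clock: 17.55
position: [513.4, -194.4, 90.6]
ee_rot: [0.117, 0.993, 0.0, -0.001]
contact_force: [0.2, 0.0, -3.5]
gripper_width: 61.9
grasp_force: 66.7
base tool delta mm [-0.2 -1.4 37.6] yaw y-axis [ 0.232  0.973 -0.   ] z-axis [-0.002  0.    -1.   ] w 61.9
```

View pics/w5.png

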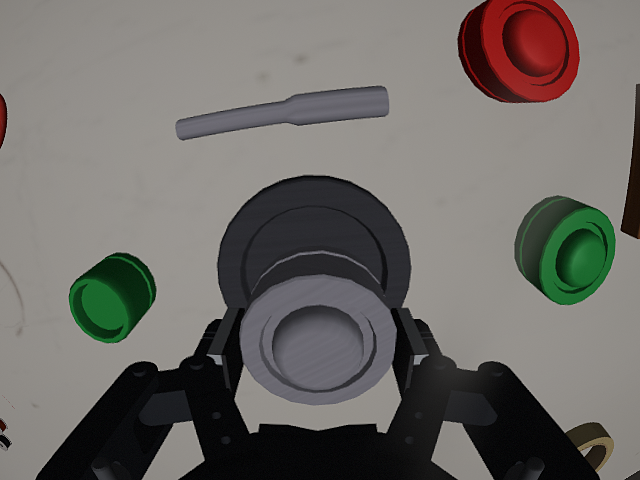

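The large die is held level with its column at 318, over the base recess at column 314. I'll shift 1 mm and lower.

```bash
python3 -m pendant '[[0,-0.0015,0.02,0,0,0,0.055],[0,0,0.01,0,0,0,0.055],[0,0,0.006,0,0,0,0.055],[0,0,0.001,0,0,0,0.055],[0,0,0,0,0,0,0.055],[0,0,0,0,0,0,0.055]]';python3 -m pendant '[[0,0,0.001,0,0,0,0.055],[0,0,0,0,0,0,0.055]]';python3 -m pendant '[[0,0,0.001,0,0,0,0.055],[0,0,0,0,0,0,0.055]]'
```

```text
clock: 18.2
position: [514.0, -196.8, 54.9]
ee_rot: [0.117, 0.993, -0.0, 0.001]
contact_force: [0.7, -0.3, -3.9]
gripper_width: 62.1
grasp_force: 66.7
clock: 18.4
position: [513.6, -196.9, 53.6]
ee_rot: [0.118, 0.993, 0.0, 0.0]
contact_force: [-1.1, -0.1, -3.6]
gripper_width: 61.9
grasp_force: 66.7
clock: 18.6
position: [513.3, -196.9, 52.3]
ee_rot: [0.118, 0.993, 0.0, -0.0]
contact_force: [0.5, -0.5, -3.2]
gripper_width: 61.6
grasp_force: 66.7
```

```bash
python3 -m pendant '[[0,0,0.001,0,0,0,0.055],[0,0,0,0,0,0,0.055]]';python3 -m pendant '[[0,0,0.001,0,0,0,0.055],[0,0,0,0,0,0,0.055]]'
```

```text
clock: 18.8
position: [513.3, -196.8, 51.1]
ee_rot: [0.118, 0.993, -0.0, -0.0]
contact_force: [0.1, -0.5, -2.9]
gripper_width: 61.9
grasp_force: 66.7
clock: 19.0
position: [513.4, -196.9, 51.0]
ee_rot: [0.117, 0.993, -0.0, -0.0]
contact_force: [-2.7, 0.1, 4.4]
gripper_width: 61.3
grasp_force: 67.5
```

It is seated, so I'll release and go back to the small die.

```bash
python3 -m pendant '[[0,0,0,0,0,0,0.07],[0,0,0,0,0,0,0.08],[0,0,0,0,0,0,0.0854],[0,0,0,0,0,0,0.0854],[0,0,-0.03,0,0,0,0.0854],[0,0,-0.04,0,0,0,0.0854],[0,0,-0.03,0,0,0,0.0854],[0.007,0.03,0,0,0,0,0.06],[0.01,0.04,0,0,0,0,0.06],[0.01,0.04,0,0,0,0,0.06],[0.01,0.04,0,0,0,0,0.06],[0.01,0.04,0,0,0,0,0.06]]' >/dev/null; python3 -m pendant '[[0.01,0.04,0,0,0,0,0.06],[0.01,0.04,0,0,0,0,0.06],[0.01,0.04,0,0,0,0,0.06],[0.005,0.04,0,0,0,0,0.06],[0,0.03,0,0,0,0,0.06],[0,0,0,0,0,0,0.06],[0,0,0,0,0,0,0.06]]'; python3 -c "
from h import *
d('sl',61)"
```

```text
clock: 20.9
position: [522.1, 192.2, 149.9]
ee_rot: [0.117, 0.993, -0.0, -0.0]
contact_force: [-0.1, -0.3, -0.1]
gripper_width: 60.2
grasp_force: 0.0
sl tool delta mm [-1.5  5.7 88.9] yaw y-axis [ 0.233  0.973 -0.001] z-axis [-0.001 -0.    -1.   ] w 60.2
```

```bash
python3 -m pendant '[[-0.0015,0.0055,0.02,0,0,0,0.06],[0,0,0.03,0,0,0,0.06],[0,0,0.025,0,0,0,0.06],[0,0,0.013,0,0,0,0.06],[0,0,0,0,0,0,0.06],[0,0,0,0,0,0,0.02],[0,0,0,0,0,0,0.02],[0,0,0,0,0,0,0.02],[0,0,0,0,0,0,0.02],[0,0,0,0,0,0,0.02],[0,0,0,0,0,0,0.02],[0,0,0,0,0,0,0.02]]'
python3 -m pendant '[[0,0,-0.01,0,0,0,0.02],[0,0,-0.01,0,0,0,0.02],[0,0,-0.01,0,0,0,0.02],[0.000,-0.02,0,0,0,0,0.02],[0,-0.03,0,0,0,0,0.02],[0,-0.03,0,0,0,0,0.02],[0,-0.02,0,0,0,0,0.02],[0,0,0,0,0,0,0.02],[0,0,0,0,0,0,0.02]]'; python3 -c "
from h import *
d('ss',64)
im=snap('wrist','pics/w6.png')"
```

```text
clock: 22.1
position: [526.1, 197.2, 64.1]
ee_rot: [0.117, 0.993, 0.001, 0.001]
contact_force: [0.2, -1.3, 6.5]
gripper_width: 25.7
grasp_force: 59.2
clock: 23.0
position: [502.2, 99.3, 92.7]
ee_rot: [0.118, 0.993, 0.0, 0.001]
contact_force: [1.1, 0.1, -0.7]
gripper_width: 25.8
grasp_force: 59.1
ss tool delta mm [ 0.7  0.4 28.7] yaw y-axis [0.234 0.972 0.001] z-axis [ 0.001  0.    -1.   ] w 25.8
```

View pics/w6.png

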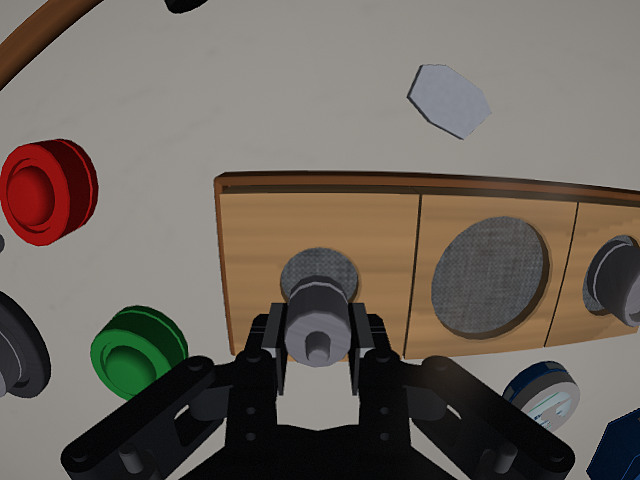

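The small recess (column 319) lines up with the die (318), so I'll lower.

```bash
python3 -m pendant '[[0.0005,0,0.01,0,0,0,0.02],[0,0,0.01,0,0,0,0.02],[0,0,0.006,0,0,0,0.02],[0,0,0.001,0,0,0,0.02],[0,0,0.001,0,0,0,0.02],[0,0,0,0,0,0,0.02],[0,0,0,0,0,0,0.02]]';python3 -m pendant '[[0,0,0.001,0,0,0,0.02],[0,0,0,0,0,0,0.02]]';python3 -m pendant '[[0,0,0.001,0,0,0,0.02],[0,0,0,0,0,0,0.02]]'
```

```text
clock: 23.75
position: [501.5, 99.8, 64.4]
ee_rot: [0.118, 0.993, 0.0, 0.0]
contact_force: [-0.0, 0.2, -0.9]
gripper_width: 26.3
grasp_force: 59.2
clock: 23.95
position: [501.6, 99.8, 64.1]
ee_rot: [0.117, 0.993, 0.0, 0.0]
contact_force: [-1.6, 0.2, 3.9]
gripper_width: 25.8
grasp_force: 59.6
clock: 24.15
position: [501.6, 99.8, 64.0]
ee_rot: [0.117, 0.993, 0.0, 0.001]
contact_force: [-3.3, 0.9, 11.8]
gripper_width: 26.0
grasp_force: 60.4
```

```bash
python3 -m pendant '[[0,0,0,0,0,0,0.035],[0,0,0,0,0,0,0.045],[0,0,0,0,0,0,0.05],[0,0,0,0,0,0,0.05],[0,0,-0.03,0,0,0,0.05],[0,0,-0.04,0,0,0,0.06],[0,0,-0.04,0,0,0,0.07],[0,0,-0.04,0,0,0,0.07],[0.03,0,-0.03,0,0,0,0.07],[0.04,-0.03,0,0,0,0,0.07],[0.04,-0.04,0,0,0,0,0.07],[0,-0.04,0,0,0,0,0.07]]';python3 -c "
from h import *
t=snap('top','pics/top3.png');s=snap('scene','pics/scene3.png')
for c,r in (('top',cv2.imread('pics/top3.png')[225:305,165:305]),):
    a=cv2.resize(r,None,fx=3.5,fy=3.5,interpolation=2)
b=cv2.resize(cv2.imread('pics/top3.png')[240:300,370:440],None,fx=4,fy=4,interpolation=2)
e=cv2.resize(cv2.imread('pics/scene3.png')[180:375,165:425],None,fx=1.5,fy=1.5,interpolation=2)
o=np.zeros((590,790,3),np.uint8); o[:a.shape[0],:a.shape[1]]=a; o[:240,500:780]=b; o[290:290+e.shape[0],:e.shape[1]]=e
cv2.imwrite('pics/f.png',o)
for n,p in dict(sm=(548.1,294.9,66),ss=(501.7,99.8,60),base=(513.2,-195.8,55)).items(): print(n,np.round(w2p(t,p),1))
"
```

```text
clock: 25.35
position: [370.5, 21.3, 242.1]
ee_rot: [0.115, 0.993, 0.0, -0.0]
contact_force: [0.7, -1.6, 0.2]
gripper_width: 70.4
grasp_force: 0.0
sm [191.9 250.5]
ss [275.1 272.4]
base [401.6 270.5]
```

View pics/f.png

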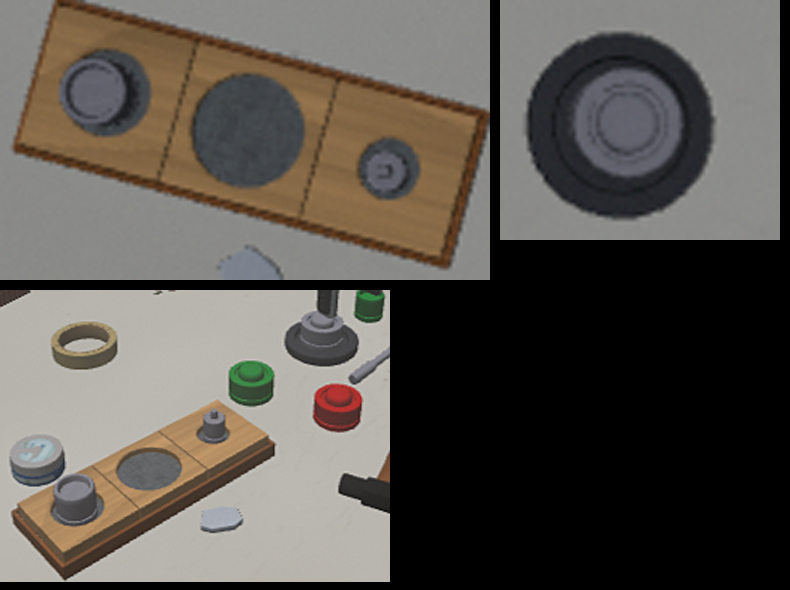

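All three dies are seated and within about 3 mm of their recess centres: medium at (192.3,250.9), small at (274.3,273.4), large at (401.8,270.2). The pot has not moved. Handing in.

```bash
python3 -m pendant '[[0,0,0,0,0,0,0.07],[0,0,0,0,0,0,0.07],[0,0,0,0,0,0,0.07]]' >/dev/null; python3 -c "
from bench import arm
print(arm.job_done())"
```

```text
the job is handed in; nothing more can be done
None
```

The job is handed in, with no verdict returned: the large die is on the setting base, the medium and small dies are each in their own recess within about 3 mm of centre by the last pictures, the pot looks unmoved, and it took about 26 s of the 90 s.

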